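Press a covered upholstery button home in its die and hold it

ROBOT

A 6-joint arm with a two-finger parallel gripper is mounted at the origin on the work surface. World frame = base frame: x ahead of the robot, y to its left, z up, the work surface at z = 0. Lengths are in m, angles in rad, forces in N, time in s.
With the tool pointing down it reaches from about 0.35 to 0.775 m from the base axis. Payload 5.5 kg.
Tool frame: the origin (TCP) lies midway between the tips of the shut fingers; the grasp point (between the pads) lies behind it (env.grip_point_offset is the z of the grasp point in the tool frame, in m); z points along the fingers, y is the direction in which the jaws open and shut (so a half turn about z gives the same grasp; the last joint's range is limited). The gripper opens to 85 mm and grips with 20 to 120 N. Pads are 22 mm wide; open, the fingers measure 114 mm over their backs; the gripper's body (76 mm by 85 mm) begins 54 mm behind the grasp point. The pads swing forward as they close: fully open they stand 13 mm farther back than shut.
Start: joints at [-1.262, 0.313, 0.046, 1.304, 0, 1.431], TCP at [0.249, -0.518, 0.231] pointing down, gripper open.
Joint ranges: [-2.76, 2.76], [-0.86, 1.69], [-1.03, 1.26], [-2.2, 2.34], [-1.47, 1.5], [-3.14, 3.14]. Speed limits (rad/s): [2.57, 2.57, 3.14, 3.14, 3.14, 3.14].

INTERFACE

Orientations are given as a unit quaternion [w, x, y, z].
In Python, from workcell import env, viewer gives the robot as it stands. The module is installed in compiled form; this text tells all that it offers.
- The arm moves only by the shell command python3 -m inch 'ROWS' [OPENING] [FORCE]. ROWS is JSON, a list of rows, each a list of 2 entries, a list of its own where there are three numbers: the shift along the tool's x, y, z in m, then the turn about the tool's z in degrees. In form: [[[tx, ty, tz], spin], ...]. A call has 1 to 5 rows; each row is the pose to reach, as a shift and turn from the pose measured when the call began, along the tool's axes at that moment; what a row does not reach only later rows make up. A row lasts 1/12 s, in which the tool goes at most 41.7 mm and 7.16 degrees, less where a joint would pass 70% of its speed; a pose out of reach is approached as far as the arm can. A call with a gripper value outside its range is refused whole. OPENING is the closure, from 0 (fully open) to 1 (shut), set as the call begins (- or left out, the last holds). The fingers move at their own pace and stop on an object; FORCE is the grip in N (left out, the last holds). Time passes only in rows, so rows that repeat a pose let the fingers close. It gives the time, the measured TCP pose, the force and the opening at its end, in the units of the state.
- env.get_state(): the state, without advancing time (a new reading comes with each control period).
- viewer.read_camera(name): name is "scene" or "top" or "wrist"; returns a dict with "image" (384x512x3 uint8, red, green, blue), "depth" (384x512 float32, m along the optical axis (not along the pixel's ray), 0 where there is no reading), "vertical_fov" (degrees; the focal length in pixels is half the picture's height over the tangent of half this angle, whatever the lens; pixels are square), "cx", "cy" (the principal point, pixels), "R" (3x3) and "t" (3): a world point X has camera coordinates R X + t; the wrist camera has in their place "T_tool_cam" (4x4, takes a point from camera to tool coordinates, whose origin is the TCP and whose axes are the flange's). Camera axes: x right, y down, z forward; pixel columns grow to the right and rows downward; lengths in m; the calibration is good to about 2 mm. A picture is of the moment at which its call begins: read the wrist's pose just before it.
- env.hand_in(): hands the job in, once; it reports no verdict.
The state is a dict: "clock": time; "joint_pos": joint angles; "qvel": joint speeds; "tau": joint torques, N m; "tcp_pos": TCP position; "orientation": TCP orientation; "wrist_force": force on the tool from outside, world axes, zero at the start; "ft_torque": the same for the moment, N m; "finger_gap": finger opening in m.
Only numpy, scipy, OpenCV 4.12 (cv2) and the standard library are available. Lean on these libraries where they do the work, as an engineer would, in place of code of your own. Each camera call takes 0.05 s, during which the arm holds its last target. There are 200 camera calls.

TASK

A leather-covered button shell is waiting dome down in the button die. Set the larger of the two button backs from the tray onto the shell, shank up, then take the larger pusher by its wooden grip, put its nose in the die over the back and press straight down against the spring until the pusher's flange sits firmly on the die's rim, without leaning on it with full weight. Finish while still holding it down there, with no slackening, so the glue can take; leave everything else on the bench where it is.

Things in the scene. Friction and masses are not known exactly. Their poses are not given: they have to be found in the camera images.
- die: button die screwed to the bench (fixed): a grey cast foot plate 110 x 130 mm, 12 mm thick (screw heads to 18 mm), carrying an upright steel ring, outside diameter 80 mm, its flat rim 56 mm above the bench, with a round bore 47 mm in diameter. Origin: on the bench, on the bore's axis; z up
- die_rim (a point): the centre of the die's mouth, on the bore's axis, level with the flat rim (56 mm above the bench)
- plunger (a joint): travel in m of the sprung brass plunger carrying the shell in the bore: 0 at rest, grows as pressed down; about 0.008 when the larger pusher's flange meets the rim with shell and back in place. The spring pushes back with 6 N at rest and 0.56 N more per mm (11 N at the stop): the pusher's own weight does not move it
- shell: button shell covered in dark blue-green leather, 44 mm in diameter, 11 mm high, lying dome down on the plunger in the die; its round recess, open upwards, is 38 mm wide, 3.5 mm deep. At rest its rim lies 5.5 mm below the die's rim. Origin: centre of its underside (the crown); z up, out of the recess
- back: the larger back, 18 g: aluminium disc 35 mm in diameter, 5 mm thick, lower edge bevelled; on it a white shank 10 (along x) x 12 (along y) x 12 mm high. Starts in the tray, shank up, turned any way. Origin: centre of the underside; z up. Seated, its origin is 7.5 mm above the shell's; then, at rest, the disc's top is 4 mm below the die's rim and the shank's top 8 mm above it
- back_small: the smaller button back, not wanted: disc 24 mm in diameter and 4 mm thick, shank 9 x 10 mm and 9 mm high. Origin: centre of its underside. Either end of the tray may hold either back
- tray: shallow open wooden tray 190 mm (along its x) by 100 mm (along its y), fixed; walls 5 mm thick and 14 mm high, inner floor 5 mm above the bench. The two backs lie on its floor about 48 mm either side of its middle along x. Origin: centre of its underside
- pusher: the larger pusher, 0.34 kg, standing nose down: hollow steel nose 43 mm in diameter, 13 mm long, bevelled (bore 27 mm at the mouth, takes the shank); above it a flange 60 mm in diameter, 10 mm thick; on that an upright round wooden grip 26 mm in diameter, 52 mm high. Origin: centre of the nose's lower face; z up along the grip. Fully home, the origin is 43 mm above the bench
- pusher_small: the smaller pusher, not wanted: nose 27 mm in diameter, flange 42 mm, grip 20 mm in diameter, 64 mm in all. Stands nose down like the larger one; the two may stand either way round
- shears: tailor's shears, 240 mm long, black bows, lying beyond the die. Origin near the pivot; a bystander
- tin: white glue pot with a blue band, 76 mm in diameter and 85 mm high; a bystander. Origin: centre of its underside
- spool: spool of thread, 52 mm in diameter and 55 mm high, standing; a bystander. Origin: centre of its underside
- chalk: stick of tailor's chalk, 55 x 12 x 10 mm; a bystander. Origin: centre of its underside
- button: finished small covered button, 29 mm in diameter, 11 mm high; a bystander. Origin: centre of its underside
- mallet: rubber-headed mallet, 260 mm long, lying at the right beyond the tray; a bystander. Origin: middle of its length, underside

How it is judged:
By the outcome, as a careful person would: the job done as asked, in the order asked, and still so for the second after the job is handed in, while the arm keeps its last pose, push and grip.
It also fails if it takes over 58 s, if anything falls off the work surface, if the arm or the gripper's body presses on something with over 40 N, if the wrist force passes 120 N, or if a joint passes its speed limit or range.

## Working session

There is one attempt and no reset: what is moved stays moved. The work goes in short steps, Python scripts to look and compute and a shell command to move; the robot and the scene stay as the last step left them, time stands still between calls to the robot, and variables do not carry over. Pictures are saved under pics/ and viewed, on a budget of 10 in all, crops included, one or two more only if the job needs it, and the job is handed in when it is done.

```bash
mkdir -p pics; cat > h.py <<'E'
import numpy as np, cv2
from workcell import env, viewer
from scipy.spatial.transform import Rotation as Ro
def Rt(s=None):
    s=s or env.get_state(); q=s["orientation"]; return Ro.from_quat([q[1],q[2],q[3],q[0]]).as_matrix(), np.array(s["tcp_pos"])
def cloud(c,s=None):
    d=c["depth"].astype(float);H,W=d.shape;f=H/2/np.tan(np.radians(c["vertical_fov"])/2)
    v,u=np.mgrid[:H,:W];P=np.stack([(u-c["cx"])/f*d,(v-c["cy"])/f*d,d],-1)
    if "R" in c: X=(P-np.array(c["t"]).ravel())@np.array(c["R"])
    else:
        T=np.array(c["T_tool_cam"]);R,t=Rt(s);X=(P@T[:3,:3].T+T[:3,3])@R.T+t
    X[d==0]=np.nan
    return X
def snap(n,fn):
    s=env.get_state();c=viewer.read_camera(n);cv2.imwrite("pics/"+fn+".png",c["image"][...,::-1]);X=cloud(c,s);np.save("pics/"+fn+".npy",X);return c,X,s
E
python3 - <<'E'
from h import *
c,X,s=snap("top","top1");snap("scene","sc1")
print(s,env.grip_point_offset);print(Rt(s)[0].round(3))
E
```

```text
{'clock': 0.0, 'joint_pos': array([-1.26160745e+00,  3.13974510e-01,  4.49743765e-02,  1.30361157e+00,
        2.01697643e-05,  1.43120639e+00]), 'qvel': array([-7.33792815e-04,  2.14395979e-04, -1.51670193e-03,  4.54681108e-04,
       -1.30581865e-04,  1.59510391e-05]), 'tau': array([ 7.09088872e-04, -4.80628574e+01,  2.98533922e+01,  1.94901618e-02,
        1.02579168e-04, -7.20829945e-06]), 'tcp_pos': array([ 0.24931577, -0.5175634 ,  0.23042173]), 'orientation': array([-9.05279133e-04,  9.74929753e-01,  2.22511017e-01, -6.68304880e-05]), 'wrist_force': array([-0.42048855,  1.02990239, -0.19368709]), 'ft_torque': array([0.00539566, 0.01208603, 0.08206254]), 'finger_gap': 0.08543740460007335} -0.0187
[[ 0.901  0.434 -0.001]
 [ 0.434 -0.901  0.002]
 [ 0.    -0.002 -1.   ]]
```

View pics/top1.png

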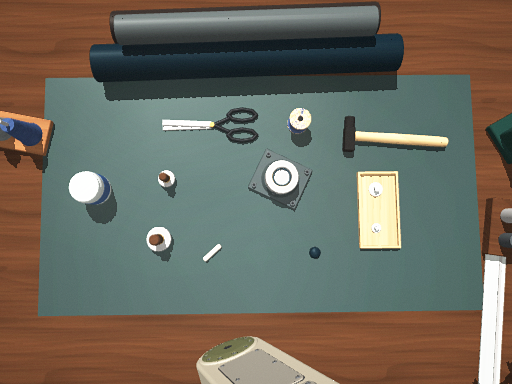

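The top view shows the die at (282,178), the tray at (379,210) with backs at (376,189) and (376,228), and the pushers at (167,180) and (159,240). The lower one looks larger. Next I'll measure them from the depth.

```bash
python3 - <<'E'
from h import *
X=np.load("pics/top1.npy")
def reg(name,u,v,r,z0,z1):
    P=X[v-r:v+r+1,u-r:u+r+1].reshape(-1,3);P=P[(P[:,2]>z0)&(P[:,2]<z1)]
    if len(P)<3: print(name,len(P));return
    (cx,cy),rad=cv2.minEnclosingCircle((P[:,:2]*1000).astype(np.float32));print(name,len(P),P.mean(0).round(4),"circ",round(cx,1),round(cy,1),round(rad,1),"z",P[:,2].min().round(4),P[:,2].max().round(4))
print(X[300,250],X[210,379])
reg("die",282,178,28,.05,.062)
for n,u,v in(("bA",376,189),("bB",376,228)):
    reg(n,u,v,10,.0075,.012); reg(n+"s",u,v,9,.012,.03)
for n,u,v in(("pA",167,180),("pB",159,240)):
    reg(n+"flange",u,v,18,.012,.03);reg(n+"grip",u,v,18,.05,.09)
reg("tray",379,210,45,.012,.016)
M=(X[165:255,350:410]);m=(M[...,2]>.012)&(M[...,2]<.016);print(cv2.minAreaRect((M[m][:,:2]*1000).astype(np.float32)))
reg("spool",299,120,18,.05,.06);reg("tin",88,188,25,.08,.09)
E
```

```text
[2.79595897e-01 2.82819320e-02 1.37559064e-04] [ 0.49808547 -0.29792396  0.00544904]
die 604 [ 0.5801 -0.0493  0.055 ] circ 580.4 -49.3 40.0 z 0.05 0.0608
bA 127 [ 0.5513 -0.2881  0.0093] circ 551.4 -291.9 33.3 z 0.0075 0.0118
bAs 37 [ 0.5505 -0.2874  0.0179] circ 548.0 -288.7 16.7 z 0.0121 0.0242
bB 55 [ 0.4546 -0.2857  0.0088] circ 453.3 -288.8 33.7 z 0.0075 0.0119
bBs 18 [ 0.4544 -0.2861  0.0169] circ 452.4 -286.1 7.0 z 0.0121 0.021
pAflange 144 [0.5804 0.2308 0.0174] circ 582.5 234.4 20.7 z 0.0123 0.0295
pAgrip 62 [0.582  0.2332 0.0616] circ 582.6 234.3 10.0 z 0.05 0.0663
pBflange 343 [0.4342 0.2477 0.0222] circ 433.6 251.2 29.9 z 0.0141 0.0292
pBgrip 118 [0.4338 0.2491 0.0712] circ 433.6 250.7 13.1 z 0.0502 0.0777
tray 378 [ 0.5047 -0.2945  0.0138] circ 500.0 -295.3 105.8 z 0.012 0.016
((501.0160217285156, -294.379638671875), (101.91619110107422, 189.4230499267578), 89.6078872680664)
spool 355 [ 0.7216 -0.0968  0.0545] circ 722.2 -96.8 26.3 z 0.0501 0.0594
tin 690 [0.558  0.4116 0.0844] circ 558.2 412.0 34.8 z 0.0801 0.0899
```

```bash
python3 -m inch '[[[0.04,-0.008,0],0],[[0.08,-0.016,0],0],[[0.12,-0.024,0],0],[[0.16,-0.032,0],0],[[0.2,-0.04,0],0]]' 0 && python3 -m inch '[[[0.04,-0.008,0.006],0],[[0.08,-0.016,0.012],0],[[0.12,-0.024,0.018],0],[[0.15,-0.03,0.024],0],[[0.15,-0.03,0.03],0]]'
python3 - <<'E'
from h import *
c,X,s=snap("wrist","w1")
print(c["T_tool_cam"],s["tcp_pos"],s["clock"])
R,t=Rt(s);print(R.round(3), s["joint_pos"])
E
```

```text
clock: 0.52
tcp_pos: [0.4131, -0.3934, 0.2302]
orientation: [-0.001, 0.975, 0.222, -0.0]
wrist_force: [1.2, -1.2, 0.7]
finger_gap: 0.0856
clock: 0.93
tcp_pos: [0.5391, -0.2971, 0.1992]
orientation: [-0.002, 0.974, 0.225, 0.0]
wrist_force: [-0.4, -0.6, -0.4]
finger_gap: 0.085
[[ 8.78970131e-04 -9.61891571e-01 -2.73429760e-01  6.96186343e-02]
 [ 9.99999505e-01  7.18056341e-04  6.88576670e-04  4.92620626e-04]
 [-4.65998122e-04 -2.73430230e-01  9.61891726e-01 -1.41085763e-01]
 [ 0.00000000e+00  0.00000000e+00  0.00000000e+00  1.00000000e+00]] [ 0.53914318 -0.29714119  0.19916456] 0.9333
[[ 0.898  0.439  0.   ]
 [ 0.439 -0.898  0.004]
 [ 0.002 -0.003 -1.   ]] [-0.63555954  0.40433732  0.0991121   1.26784654  0.00309502  2.05153949]
```

View pics/w1.png

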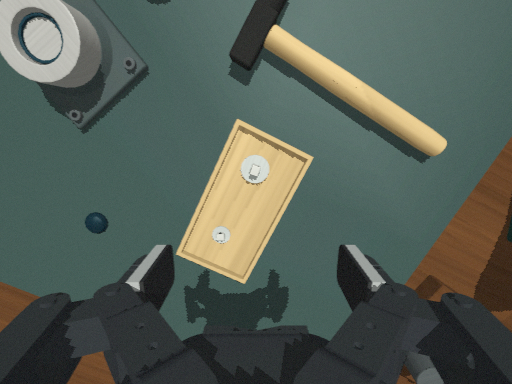

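The wrist view shows the larger back at (255,170) and the small one at (221,235). I need the shank's orientation, so I'll enlarge a crop.

```bash
python3 - <<'E'
from h import *
im=cv2.imread("pics/w1.png")[145:195,230:280];cv2.imwrite("pics/w1c.png",cv2.resize(im,(600,600),interpolation=cv2.INTER_CUBIC))
X=np.load("pics/w1.npy");P=X[145:195,230:280].reshape(-1,3)
d=P[(P[:,2]>.008)&(P[:,2]<.0125)];k=P[(P[:,2]>.0195)&(P[:,2]<.026)]
print(len(d),cv2.minEnclosingCircle((d[:,:2]*1000).astype(np.float32)),len(k),k.mean(0),cv2.minAreaRect((k[:,:2]*1000).astype(np.float32)))
E
```

```text
420 ((553.0584106445312, -290.1417541503906), 17.214506149291992) 71 [ 0.55290387 -0.29008368  0.02054131] ((552.9559936523438, -289.9274597167969), (11.710150718688965, 9.517834663391113), 0.34381502866744995)
```

View pics/w1c.png

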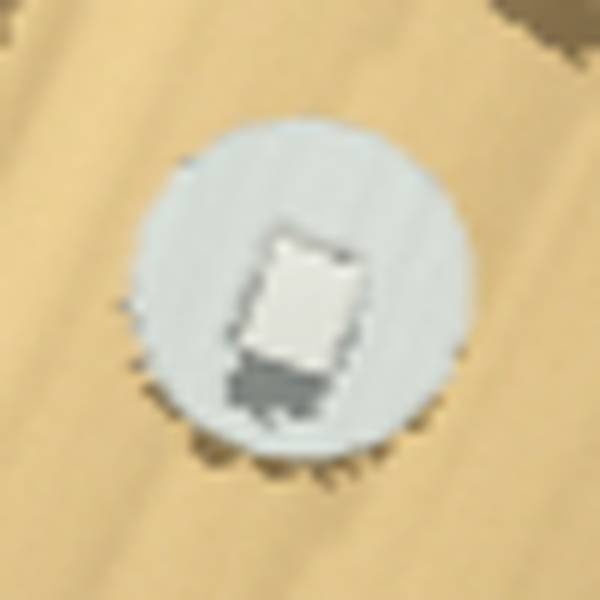

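The shank's 12 mm side lies along world x, so the jaws must close along y. That means a spin of +26°.

```bash
python3 -m inch '[[[0.004,0,0.028],6.5],[[0.008,0,0.056],13],[[0.012,0,0.084],19.5],[[0.0155,0,0.112],26],[[0.0155,0,0.139],26]]' 0.55
python3 -m inch '[[[0,0,0],0],[[0,0,0],0]]'
python3 - <<'E'
from h import *
c,X,s=snap("wrist","w2");R,t=Rt(s);print(t,R.round(4))
P=X.reshape(-1,3);P=P[(np.hypot(P[:,0]-.553,P[:,1]+.29)<.03)]
d=P[(P[:,2]>.008)&(P[:,2]<.0125)];k=P[(P[:,2]>.0195)&(P[:,2]<.026)]
print(len(d),cv2.minEnclosingCircle((d[:,:2]*1000).astype(np.float32)),len(k),cv2.minAreaRect((k[:,:2]*1000).astype(np.float32)) if len(k) else 0)
k=P[(P[:,2]>.0195)&(P[:,2]<.026)];print(k.mean(0) if len(k) else 0)
E
```

```text
clock: 1.4
tcp_pos: [0.5492, -0.2916, 0.0573]
orientation: [-0.002, 1.0, -0.003, -0.002]
wrist_force: [0.0, -0.3, 0.2]
finger_gap: 0.0382
clock: 1.57
tcp_pos: [0.5467, -0.2915, 0.0557]
orientation: [-0.003, 1.0, -0.004, -0.004]
wrist_force: [0.3, 0.0, 0.2]
finger_gap: 0.0383
[ 0.54674919 -0.29146162  0.05566414] [[ 0.9999 -0.0078 -0.0082]
 [-0.0077 -0.9999  0.0069]
 [-0.0083 -0.0068 -0.9999]]
1145 ((553.0286865234375, -289.6080627441406), 17.49496078491211) 220 ((553.16845703125, -289.6873779296875), (11.912649154663086, 9.826597213745117), 7.2146782875061035)
[ 0.55337176 -0.28956962  0.02049738]
```

View pics/w2.png

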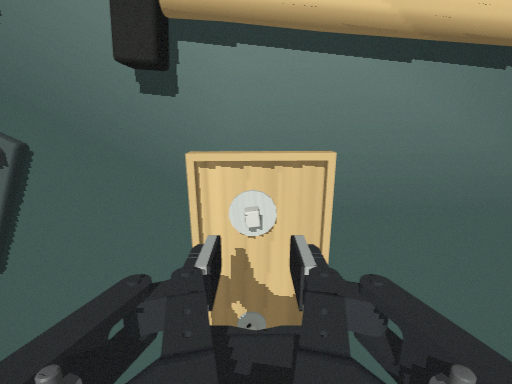

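Refined: the back is at (0.5531, -0.2897) with the shank at +7°. In the picture the back is at (253,215) and the jaws straddle it, about 7 mm short.

```bash
python3 -m inch '[[[0.0035,-0.001,0.008],-4],[[0.0065,-0.0018,0.015],-7.1],[[0.0065,-0.0018,0.025],-7.1],[[0.0065,-0.0018,0.025],-7.1],[[0.0065,-0.0018,0.025],-7.1]]'
python3 - <<'E'
from h import *
R,t=Rt();print(t,R.round(4))
E
```

```text
clock: 2.03
tcp_pos: [0.5546, -0.2909, 0.0333]
orientation: [-0.002, 0.998, 0.057, -0.002]
wrist_force: [-0.7, 0.6, -0.9]
finger_gap: 0.0384
[ 0.55458003 -0.29087719  0.0333432 ] [[ 0.9934  0.1146 -0.0047]
 [ 0.1146 -0.9934  0.0044]
 [-0.0041 -0.0049 -1.    ]]
```

```bash
python3 -m inch '[[[-0.0014,-0.0014,0.007],0],[[-0.0014,-0.0014,0.014],0],[[-0.0014,-0.0014,0.0205],0],[[-0.0014,-0.0014,0.0205],0],[[-0.0014,-0.0014,0.0205],0]]' && python3 -m inch '[[[0,0,0],0],[[0,0,0],0],[[0,0,0],0],[[0,0,0],0],[[0,0,0],0]]' 1 30
```

```text
clock: 2.45
tcp_pos: [0.5524, -0.2891, 0.0121]
orientation: [-0.003, 0.998, 0.057, -0.003]
wrist_force: [-0.1, 0.3, 0.2]
finger_gap: 0.0383
clock: 2.87
tcp_pos: [0.5525, -0.2892, 0.0122]
orientation: [-0.003, 0.998, 0.057, -0.003]
wrist_force: [-0.1, 0.4, -0.7]
finger_gap: 0.0085
```

```bash
python3 -m inch '[[[0,0,-0.01],0],[[0,0,-0.03],0],[[0,0,-0.06],0],[[0,0,-0.08],0],[[0,0,-0.08],0]]'
python3 - <<'E'
from h import *
c,X,s=snap("wrist","w3");R,t=Rt(s);print(t,R.round(4),s["finger_gap"],s["wrist_force"])
im=cv2.imread("pics/w3.png")[180:380,130:390];cv2.imwrite("pics/w3c.png",cv2.resize(im,None,fx=3,fy=3))
E
```

```text
clock: 3.28
tcp_pos: [0.5558, -0.2916, 0.0983]
orientation: [0.0, 0.998, 0.057, 0.001]
wrist_force: [0.3, 0.6, 0.4]
finger_gap: 0.0093
[ 0.55577975 -0.29156355  0.09826605] [[ 9.934e-01  1.146e-01  1.700e-03]
 [ 1.146e-01 -9.934e-01 -0.000e+00]
 [ 1.700e-03  2.000e-04 -1.000e+00]] 0.00929959785853429 [0.34284729 0.63422134 0.39300692]
```

View pics/w3c.png

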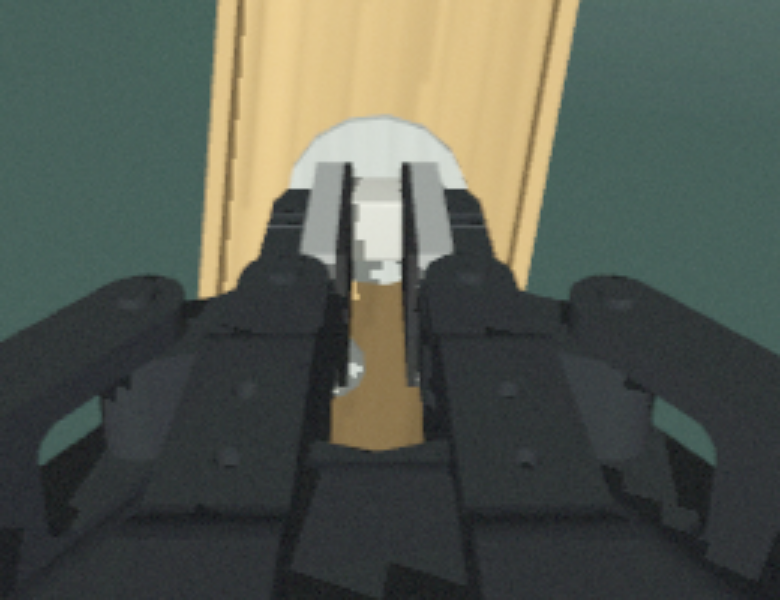

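The back is held: in the crop the shank sits between the pads at (380,210). Next I'll carry it towards the die and stop short, so the wrist camera can see the bore.

```bash
python3 -m inch '[[[-0.001,-0.02,-0.025],0],[[-0.002,-0.05,-0.05],0],[[-0.003,-0.085,-0.07],0],[[-0.004,-0.12,-0.07],0],[[-0.0045,-0.135,-0.07],0]]' && python3 -m inch '[[[-0.001,-0.035,0],0],[[-0.002,-0.07,0],0],[[-0.003,-0.1,0],0],[[-0.0035,-0.117,0],0],[[-0.0035,-0.117,0],0]]' && python3 -m inch '[[[0,0,0],0],[[0,0,0],0]]'
python3 - <<'E'
from h import *
c,X,s=snap("wrist","w4");R,t=Rt(s);print(t,R.round(4),s["finger_gap"])
P=X.reshape(-1,3);ctr=np.array([.5804,-.0493]);r=np.hypot(*(P[:,:2]-ctr).T)
from scipy.optimize import least_squares
rim=P[(r<.045)&(P[:,2]>.052)&(P[:,2]<.06)];print(len(rim),np.median(rim[:,2]),cv2.minEnclosingCircle((rim[:,:2]*1000).astype(np.float32)))
for lo,hi in((.048,.0525),(.0440,.0485)):
    q=P[(r<.026)&(P[:,2]>lo)&(P[:,2]<hi)];print(lo,len(q),q.mean(0) if len(q) else 0,cv2.minEnclosingCircle((q[:,:2]*1000).astype(np.float32)) if len(q) else 0)
q=P[r<.023];print(np.histogram(q[:,2],bins=np.arange(.03,.062,.002)))
im=cv2.imread("pics/w4.png");m=(np.hypot(X[...,0]-ctr[0],X[...,1]-ctr[1])<.045)&(X[...,2]>.03)
v,u=np.where(m);print(u.min(),u.max(),v.min(),v.max())
a=im[max(v.min()-5,0):v.max()+5,max(u.min()-5,0):u.max()+5];cv2.imwrite("pics/w4c.png",cv2.resize(a,None,fx=4,fy=4,interpolation=cv2.INTER_CUBIC)[:600,:800])
E
```

```text
clock: 3.75
tcp_pos: [0.5343, -0.1541, 0.1671]
orientation: [-0.001, 0.998, 0.058, 0.0]
wrist_force: [-0.0, 1.1, -0.8]
finger_gap: 0.009
clock: 4.17
tcp_pos: [0.5153, -0.0351, 0.1664]
orientation: [-0.002, 0.998, 0.06, -0.001]
wrist_force: [0.5, -0.3, 0.8]
finger_gap: 0.0089
clock: 4.33
tcp_pos: [0.5149, -0.0353, 0.1656]
orientation: [-0.002, 0.998, 0.061, -0.002]
wrist_force: [-0.0, 0.1, 0.9]
finger_gap: 0.0087
[ 0.5148749  -0.03525842  0.16561017] [[ 0.9926  0.121  -0.0042]
 [ 0.121  -0.9926  0.0038]
 [-0.0037 -0.0043 -1.    ]] 0.008739082838410388
4214 0.05441641524799788 ((581.7094116210938, -50.69815444946289), 39.879547119140625)
0.048 528 [ 0.58199003 -0.05240926  0.04932797] ((582.028076171875, -49.689849853515625), 24.852481842041016)
0.044 1569 [ 0.58202626 -0.05133951  0.04596072] ((581.8750610351562, -50.88591384887695), 23.569377899169922)
(array([  4,   4,   6,  33,  23,   3,  19, 896, 520, 387,  49,  56,  34,
         0,   0]), array([0.03 , 0.032, 0.034, 0.036, 0.038, 0.04 , 0.042, 0.044, 0.046,
       0.048, 0.05 , 0.052, 0.054, 0.056, 0.058, 0.06 ]))
237 352 80 383
```

View pics/w4c.png

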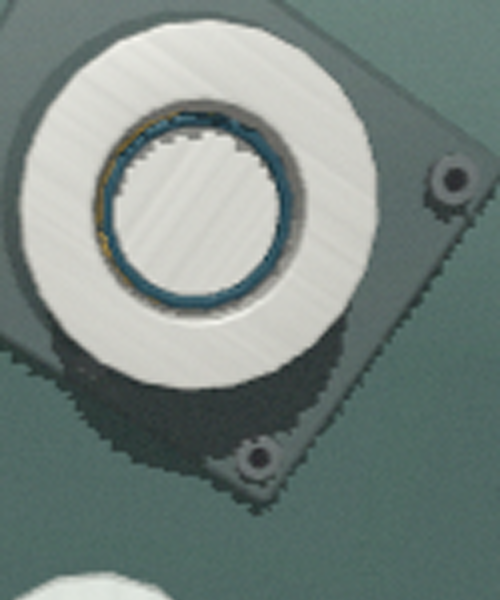

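The crop shows the bore with the shell's blue ring centred near (196,210), with brass visible on the left. So the shell sits slightly off to the right. Now I'll fit the shell ring and the held disc from the same picture.

```bash
cat > fit.py <<'E'
from h import *
from scipy.optimize import least_squares
def circ(p,c0,r=None):
    if r: f=lambda q:np.hypot(*(p-q[:2]).T)-r; q0=list(c0)
    else: f=lambda q:np.hypot(*(p-q[:2]).T)-q[2]; q0=list(c0)+[.02]
    return least_squares(f,q0,loss="soft_l1",f_scale=.0005).x
E
python3 - <<'E'
from fit import *
im=cv2.imread("pics/w4.png").astype(int);X=np.load("pics/w4.npy")
c=viewer.read_camera("wrist");s=env.get_state();R,t=Rt(s);print(t,s["clock"])
r=np.hypot(X[...,0]-.5817,X[...,1]+.0507)
f=192/np.tan(np.radians(c["vertical_fov"])/2);T=np.array(c["T_tool_cam"])
def onplane(u,v,z):
    ray=np.stack([(u-c["cx"])/f,(v-c["cy"])/f,np.ones(len(u))],-1)@T[:3,:3].T@R.T; o=R@T[:3,3]+t
    return o+ray*((z-o[2])/ray[:,2])[:,None]
b=(r<.026)&(im[...,0]>im[...,2]+35)
v,u=np.where(b);print("blue",b.sum())
for z in(.0489,.0505):
    p=onplane(u,v,z)[:,:2];print(z,circ(p,(.5817,-.0507)),np.ptp(p,0)/2,(p.max(0)+p.min(0))/2)
# bright ring inner/outer edges
ring=((X[...,2]>.0525)&(r<.042))
v,u=np.where(ring);p=onplane(u,v,.0545)[:,:2];print("rim encl",cv2.minEnclosingCircle((p*1000).astype(np.float32)))
# held disc in tool frame
Y=(X-t)@R
m=(abs(Y[...,0])<.022)&(abs(Y[...,1])<.022)&(Y[...,2]>-.004)&(Y[...,2]<.006)&(im.min(2)>150)
q=Y[m];print("disc pts",len(q),np.median(q[:,2]),q.min(0),q.max(0))
# front boundary: per-column max x
front=[];
for y in np.arange(-.012,.0121,.001):
    k=q[abs(q[:,1]-y)<.0007]
    if len(k): front.append([k[:,0].max(),y])
front=np.array(front);print(circ(front,(0,0),.0175),circ(front,(0,0)))
E
```

```text
[ 0.51536387 -0.03604497  0.16589322] 4.4333
blue 282
0.0489 [ 0.58238649 -0.05119302  0.02009448] [0.02073086 0.02093923] [ 0.58196198 -0.0511865 ]
0.0505 [ 0.58240359 -0.05105219  0.01996983] [0.02060224 0.02080931] [ 0.58198163 -0.05104577]
rim encl ((582.3980712890625, -51.44931411743164), 39.62590408325195)
disc pts 958 0.0038234281162652928 [-0.01720727 -0.01649839 -0.00399576] [0.01764641 0.01670381 0.00595956]
[ 4.35087930e-05 -1.40561158e-04] [-0.00085614 -0.0001528   0.01832667]
```

```bash
python3 -m inch '[[[0.025,0.009,0],0],[[0.05,0.018,0.015],0],[[0.0643,0.0223,0.05],0],[[0.0643,0.0223,0.085],0],[[0.0643,0.0223,0.085],0]]' && python3 -m inch '[[[0,0,0],0],[[0,0,0],0]]'
python3 - <<'E'
from h import *
s=env.get_state();R,t=Rt(s);print(t,R.round(4),s["wrist_force"]);d=R.T@(np.array([.5819,-.0504,.056])-t);print(d)
E
```

```text
clock: 4.85
tcp_pos: [0.5777, -0.0508, 0.0735]
orientation: [-0.003, 0.998, 0.059, -0.007]
wrist_force: [-1.6, 0.8, -1.3]
finger_gap: 0.0088
clock: 5.02
tcp_pos: [0.5768, -0.0515, 0.0732]
orientation: [-0.004, 0.998, 0.058, -0.008]
wrist_force: [-0.8, 0.5, 0.0]
finger_gap: 0.0089
[ 0.57681681 -0.05152839  0.07319757] [[ 0.9931  0.1161 -0.0167]
 [ 0.1162 -0.9932  0.0062]
 [-0.0159 -0.0081 -0.9998]] [-0.77313075  0.46500154  0.00620263]
[ 0.00545267 -0.00039128  0.01711676]
```

```bash
python3 -m inch '[[[0.0027,-0.0002,0],0],[[0.0055,-0.0004,0],0],[[0.0055,-0.0004,0.003],0],[[0.0055,-0.0004,0.006],0],[[0.0055,-0.0004,0.006],0]]'
python3 - <<'E'
from h import *
s=env.get_state();R,t=Rt(s);print(t,R.round(4),s["wrist_force"]);d=R.T@(np.array([.5819,-.0504,.056])-t);print(d)
E
```

```text
clock: 5.43
tcp_pos: [0.5821, -0.0503, 0.0672]
orientation: [-0.004, 0.998, 0.058, -0.008]
wrist_force: [-0.3, -0.4, -0.5]
finger_gap: 0.0089
[ 0.5821352  -0.05029296  0.06724711] [[ 0.9931  0.1163 -0.0163]
 [ 0.1164 -0.9932  0.0062]
 [-0.0155 -0.008  -0.9998]] [-0.29991768 -0.36581679 -0.49184383]
[-7.14961551e-05  1.69070035e-04  1.12485831e-02]
```

```bash
python3 -m inch '[[[0,0,0.004],0],[[0,0,0.008],0],[[0,0,0.011],0],[[0,0,0.0112],0],[[0,0,0.0112],0]]'
python3 - <<'E'
from h import *
s=env.get_state();R,t=Rt(s);print(t,R[:,2].round(4),s["wrist_force"],s["ft_torque"])
E
```

```text
clock: 5.85
tcp_pos: [0.5816, -0.0501, 0.0556]
orientation: [-0.004, 0.998, 0.058, -0.008]
wrist_force: [-0.3, 0.5, -0.2]
finger_gap: 0.0086
[ 0.58156125 -0.05014745  0.05556001] [-0.0173  0.0063 -0.9998] [-0.31874802  0.54195364 -0.15283175] [ 0.00587704 -0.02084098 -0.02417746]
```

```bash
python3 -m inch '[[[0.0002,0.0002,0.001],0],[[0.0002,0.0002,0.0015],0],[[0.0002,0.0002,0.0015],0]]'; python3 -m inch '[[[0,0,0],0],[[0,0,0],0],[[0,0,-0.001],0],[[0,0,-0.002],0]]' 0.84
```

```text
clock: 6.1
tcp_pos: [0.5819, -0.0503, 0.0543]
orientation: [-0.004, 0.998, 0.058, -0.008]
wrist_force: [-0.6, -0.6, 1.5]
finger_gap: 0.0087
clock: 6.43
tcp_pos: [0.5819, -0.0504, 0.0563]
orientation: [-0.004, 0.998, 0.058, -0.008]
wrist_force: [-0.3, -0.4, 0.1]
finger_gap: 0.0137
```

```bash
python3 -m inch '[[[0,0,-0.005],0],[[0,0,-0.015],0],[[0,0,-0.035],0],[[-0.03,0,-0.07],0],[[-0.06,0,-0.1],0]]' && python3 -m inch '[[[0,0,0],0],[[0,0,0],0]]' 0
python3 - <<'E'
from h import *
c,X,s=snap("wrist","w5");R,t=Rt(s);print(t,R.round(4))
r=np.hypot(X[...,0]-.5817,X[...,1]+.0507)
v,u=np.where((r<.045)&(X[...,2]>.03));print(u.min(),u.max(),v.min(),v.max())
a=cv2.imread("pics/w5.png")[max(v.min()-5,0):v.max()+5,max(u.min()-5,0):u.max()+5];cv2.imwrite("pics/w5c.png",cv2.resize(a,None,fx=4,fy=4,interpolation=cv2.INTER_CUBIC)[:600,:800])
P=X.reshape(-1,3);r=r.ravel()
k=P[(r<.02)&(P[:,2]>.058)];print("shank",len(k),k.mean(0),k[:,2].max(),cv2.minAreaRect((k[:,:2]*1000).astype(np.float32)))
d=P[(r<.0215)&(P[:,2]>.0485)&(P[:,2]<.053)];print("disc",len(d),np.median(d,0),cv2.minEnclosingCircle((d[:,:2]*1000).astype(np.float32)))
A=np.c_[d[:,:2]-d[:,:2].mean(0),np.ones(len(d))];print("plane",np.linalg.lstsq(A,d[:,2],rcond=None)[0])
rim=P[(r<.042)&(P[:,2]>.0535)&(r>.026)];print("rim",np.median(rim[:,2]),cv2.minEnclosingCircle((rim[:,:2]*1000).astype(np.float32)))
E
```

```text
clock: 6.85
tcp_pos: [0.5278, -0.0576, 0.1545]
orientation: [-0.004, 0.998, 0.059, -0.008]
wrist_force: [0.1, -0.6, 0.8]
finger_gap: 0.0138
clock: 7.02
tcp_pos: [0.5287, -0.0581, 0.158]
orientation: [-0.003, 0.998, 0.058, -0.006]
wrist_force: [0.3, -0.2, -0.4]
finger_gap: 0.037
[ 0.52869584 -0.05807591  0.1580332 ] [[ 0.9931  0.1166 -0.0117]
 [ 0.1166 -0.9932  0.0049]
 [-0.011  -0.0062 -0.9999]]
156 355 92 383
shank 177 [ 0.58263625 -0.05101862  0.06226514] 0.06442989851573301 ((582.5548095703125, -51.04836654663086), (11.6510648727417, 9.334007263183594), 6.545509338378906)
disc 1388 [ 0.58309502 -0.05074393  0.05028947] ((581.7020874023438, -50.69784927368164), 21.473731994628906)
plane [ 0.000803   -0.00100719  0.05021783]
rim 0.2402234577213759 ((580.4140625, -50.87632751464844), 40.910606384277344)
```

View pics/w5c.png

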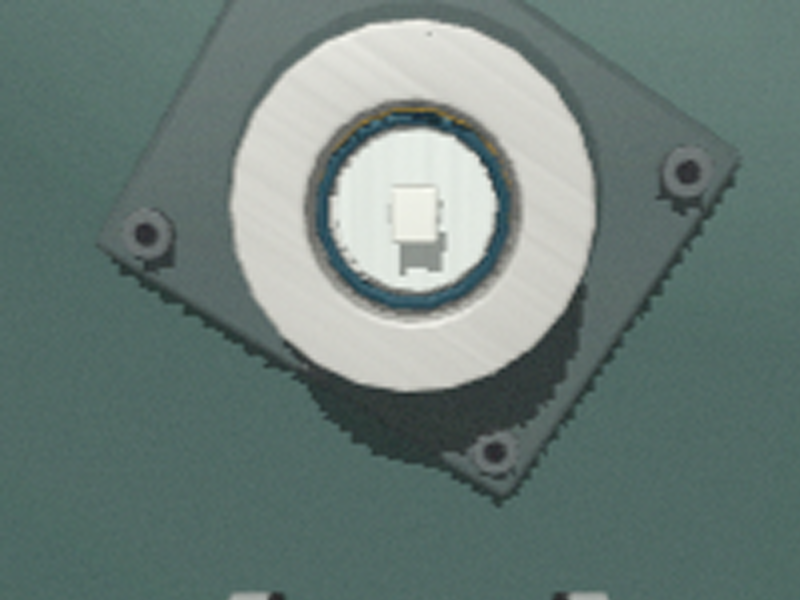

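The back is seated flat. The shank is at crop (415,213) inside the blue ring, and the disc's top is 4.2 mm below the rim as expected. Next is the large pusher.

```bash
python3 -m inch '[[[-0.012,-0.034,0],0],[[-0.024,-0.068,0],0],[[-0.036,-0.105,0],0],[[-0.048,-0.14,0],0],[[-0.057,-0.17,0],0]]' 0 && python3 -m inch '[[[-0.012,-0.036,0],0],[[-0.024,-0.072,0],0],[[-0.036,-0.11,0],0],[[-0.044,-0.133,0],0],[[-0.044,-0.133,0],0]]' && python3 -m inch '[[[0,0,0],0],[[0,0,0],0]]'
python3 - <<'E'
from fit import *
c,X,s=snap("wrist","w6");R,t=Rt(s);print(t,R.round(4),s["joint_pos"])
P=X.reshape(-1,3);r=np.hypot(P[:,0]-.4336,P[:,1]-.2507)
g=P[(r<.02)&(P[:,2]>.069)&(P[:,2]<.08)];print(len(g),g.mean(0),cv2.minEnclosingCircle((g[:,:2]*1000).astype(np.float32)))
fl=P[(r<.036)&(P[:,2]>.018)&(P[:,2]<.026)];print(len(fl),cv2.minEnclosingCircle((fl[:,:2]*1000).astype(np.float32)))
d=np.r_[g[:,:2].mean(0),.06]-t;print("to z=.06:",R.T@d)
E
```

```text
clock: 7.48
tcp_pos: [0.4507, 0.1061, 0.1572]
orientation: [-0.003, 0.998, 0.059, -0.008]
wrist_force: [0.3, -0.3, 0.8]
finger_gap: 0.0855
clock: 7.9
tcp_pos: [0.4051, 0.1608, 0.1584]
orientation: [-0.019, 0.996, 0.083, -0.01]
wrist_force: [-0.3, -0.8, 0.8]
finger_gap: 0.0853
clock: 8.07
tcp_pos: [0.4058, 0.1601, 0.1582]
orientation: [-0.019, 0.996, 0.082, -0.01]
wrist_force: [0.1, 0.5, 0.9]
finger_gap: 0.0855
[0.40581284 0.16006682 0.15823083] [[ 0.9864  0.1628 -0.0227]
 [ 0.1635 -0.9859  0.0362]
 [-0.0165 -0.0394 -0.9991]] [ 0.16360516  0.09457928 -0.41376044  1.07899746  0.03942421  3.14089346]
727 [0.43617395 0.24932974 0.07257043] ((435.8634338378906, 250.0189208984375), 13.060160636901855)
1719 ((435.29241943359375, 250.27427673339844), 29.84990692138672)
to z=.06: [ 0.04616854 -0.07918686  0.10068203]
```

Joint 6 ran to its limit during that move, which left a 2.4° tool tilt. I'll unwind the wrist so that tool x lies along the tilt. The jaws then close square to the upright grip.

```bash
for i in 1 2 3; do python3 -m inch '[[[0,0,0],-7],[[0,0,0],-14],[[0,0,0],-21],[[0,0,0],-28],[[0,0,0],-35]]'; done; python3 -m inch '[[[0,0,0],-6],[[0,0,0],-6]]'
python3 - <<'E'
from h import *
s=env.get_state();R,t=Rt(s);print(t,R.round(4),s["joint_pos"]);print(R.T@(np.array([.4360,.2500,.10])-t))
E
```

```text
clock: 8.53
tcp_pos: [0.4068, 0.1593, 0.1583]
orientation: [-0.021, 0.925, 0.38, -0.003]
wrist_force: [-0.3, 0.1, -1.3]
finger_gap: 0.0855
clock: 8.95
tcp_pos: [0.4076, 0.1586, 0.1582]
orientation: [-0.021, 0.767, 0.642, 0.003]
wrist_force: [0.1, 0.2, 1.0]
finger_gap: 0.0855
clock: 9.37
tcp_pos: [0.4085, 0.1578, 0.1582]
orientation: [-0.019, 0.536, 0.844, 0.009]
wrist_force: [-0.3, -0.2, -0.1]
finger_gap: 0.0854
clock: 9.53
tcp_pos: [0.4093, 0.157, 0.1582]
orientation: [-0.018, 0.491, 0.871, 0.01]
wrist_force: [-0.1, -0.2, 0.9]
finger_gap: 0.0852
[0.40932634 0.15703052 0.15820572] [[-5.167e-01  8.559e-01 -2.080e-02]
 [ 8.552e-01  5.171e-01  3.570e-02]
 [ 4.140e-02  7.000e-04 -9.991e-01]] [ 0.15590659  0.09760379 -0.41035621  1.0778742   0.03854207  1.18291365]
[0.06331487 0.07086894 0.06092237]
```

```bash
python3 -m inch '[[[0.02,0.0225,0.01],0],[[0.04,0.045,0.03],0],[[0.0633,0.0709,0.045],0],[[0.0633,0.0709,0.055],0],[[0.0633,0.0709,0.061],0]]' && python3 -m inch '[[[0,0,0],0],[[0,0,0],0]]'
python3 - <<'E'
from h import *
c,X,s=snap("wrist","w7");R,t=Rt(s);print(t,R.round(4));print(R.T@(np.array([.4360,.2500,.034])-t))
P=X.reshape(-1,3);r=np.hypot(P[:,0]-.436,P[:,1]-.25)
g=P[(r<.02)&(P[:,2]>.069)&(P[:,2]<.08)];print(len(g),g.mean(0),cv2.minEnclosingCircle((g[:,:2]*1000).astype(np.float32)))
E
```

```text
clock: 9.95
tcp_pos: [0.436, 0.2506, 0.0983]
orientation: [-0.018, 0.492, 0.87, 0.01]
wrist_force: [0.3, 0.2, 0.3]
finger_gap: 0.085
clock: 10.12
tcp_pos: [0.4355, 0.2496, 0.0978]
orientation: [-0.019, 0.493, 0.87, 0.009]
wrist_force: [-0.1, -0.6, -1.8]
finger_gap: 0.0853
[0.4354819  0.24961171 0.09783595] [[-0.5136  0.8577 -0.0241]
 [ 0.857   0.5142  0.0341]
 [ 0.0416 -0.0031 -0.9991]]
[-0.00259092  0.00084381  0.06378106]
1103 [0.43484638 0.25227639 0.07260472] ((435.30340576171875, 251.4818115234375), 13.209683418273926)
```

```bash
python3 -m inch '[[[-0.0018,0.0008,0.015],0],[[-0.0018,0.0008,0.032],0],[[-0.0018,0.0008,0.05],0],[[-0.0018,0.0008,0.065],0],[[-0.0018,0.0008,0.065],0]]' && python3 -m inch '[[[0,0,0],0],[[0,0,0],0],[[0,0,0],0],[[0,0,0],0],[[0,0,0],0]]' 0.6 60 && python3 -m inch '[[[0,0,0],0],[[0,0,0],0],[[0,0,0],0],[[0,0,0],0]]' 1 120
python3 - <<'E'
from h import *
s=env.get_state();R,t=Rt(s);print(t,R.round(4),s["wrist_force"],s["ft_torque"])
E
```

```text
clock: 10.58
tcp_pos: [0.4346, 0.2493, 0.0319]
orientation: [-0.019, 0.494, 0.869, 0.008]
wrist_force: [-0.3, -0.0, -0.1]
finger_gap: 0.0851
clock: 11.0
tcp_pos: [0.4353, 0.2495, 0.0328]
orientation: [-0.019, 0.494, 0.869, 0.009]
wrist_force: [0.1, -0.7, -0.2]
finger_gap: 0.0345
clock: 11.33
tcp_pos: [0.4357, 0.2497, 0.0334]
orientation: [-0.019, 0.494, 0.869, 0.009]
wrist_force: [-0.7, 0.1, 6.3]
finger_gap: 0.0238
[0.43566826 0.24967166 0.03343082] [[-0.5119  0.8588 -0.0233]
 [ 0.8581  0.5124  0.0343]
 [ 0.0414 -0.0024 -0.9991]] [-0.71048315  0.07797396  6.34313258] [-0.08972922  0.23307061 -0.00151109]
```

```bash
python3 -m inch '[[[0,0,-0.008],0],[[0,0,-0.025],0],[[0,0,-0.05],0],[[0,0,-0.075],0],[[0,0,-0.095],0]]' && python3 -m inch '[[[0,0,0],0],[[0,0,0],0],[[0,0,0],0]]'
python3 - <<'E'
from fit import *
c,X,s=snap("wrist","w8");R,t=Rt(s);print(t,R.round(4),s["wrist_force"],s["ft_torque"])
Y=(X-t)@R;im=c["image"].astype(int)
m=(np.hypot(Y[...,0],Y[...,1])<.036)&(Y[...,2]>.002)&(Y[...,2]<.018)
q=Y[m];print(len(q),np.percentile(q[:,2],[5,50,95]))
A=np.c_[q[:,:2],np.ones(len(q))];k=abs(q[:,2]-np.median(q[:,2]))<.003;co=np.linalg.lstsq(A[k],q[k,2],rcond=None)[0];print("plane",co, "world normal",R@np.array([-co[0],-co[1],1]))
e=q[k];ang=np.arctan2(e[:,1],e[:,0]);rr=np.hypot(e[:,0],e[:,1])
B=[]
for a in np.arange(-np.pi,np.pi,.05):
    j=abs(ang-a)<.03
    if j.any() and rr[j].max()>.024: i=np.where(j)[0][rr[j].argmax()];B.append(e[i,:2])
B=np.array(B);print(len(B),B.min(0),B.max(0),circ(B,(0,0),.03),circ(B,(0,0)))
E
```

```text
clock: 11.75
tcp_pos: [0.4377, 0.2463, 0.1298]
orientation: [-0.019, 0.494, 0.869, 0.009]
wrist_force: [-0.7, -0.5, -3.9]
finger_gap: 0.0237
clock: 12.0
tcp_pos: [0.4369, 0.2461, 0.1287]
orientation: [-0.019, 0.494, 0.869, 0.008]
wrist_force: [-0.4, 0.2, -4.2]
finger_gap: 0.0239
[0.43687803 0.24607239 0.12870976] [[-0.5119  0.8587 -0.0251]
 [ 0.858   0.5125  0.0336]
 [ 0.0417 -0.0044 -0.9991]] [-0.38479529  0.15074858 -4.16888481] [-0.03504158  0.03076093 -0.01519858]
3361 [0.00831992 0.01275572 0.014223  ]
plane [ 0.0481276  -0.00065499  0.01207996] world normal [ 8.32801702e-05 -7.38470005e-03 -1.00113044e+00]
68 [-0.00302928 -0.0292336 ] [0.03062841 0.0300685 ] [0.0003296  0.00062997] [0.00096983 0.00058942 0.02949236]
```

View pics/w8.png

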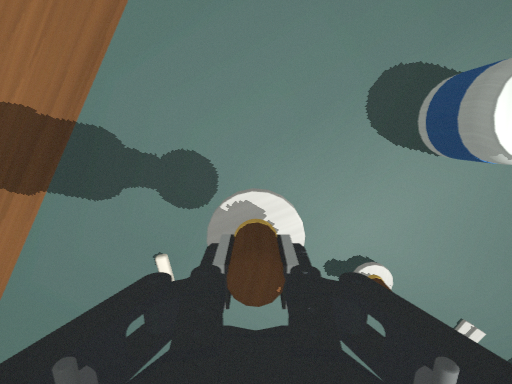

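The pusher is held upright: the flange normal is within 0.4° of vertical, and the picture shows the flange around (256,225) with the grip between the pads. Now I'll carry it to the die.

```bash
python3 -m inch '[[[-0.025,-0.002,-0.001],0],[[-0.06,-0.005,-0.0025],0],[[-0.095,-0.008,-0.004],0],[[-0.13,-0.011,-0.0055],0],[[-0.16,-0.0135,-0.0065],0]]' && python3 -m inch '[[[-0.035,-0.003,-0.0015],0],[[-0.07,-0.006,-0.003],0],[[-0.105,-0.009,-0.004],0],[[-0.13,-0.011,-0.005],0],[[-0.145,-0.0125,-0.006],0]]' && python3 -m inch '[[[0,0,0],0],[[0,0,0],0]]'
python3 - <<'E'
from fit import *
s=env.get_state();R,t=Rt(s);print(t,R.round(4));print(R.T@(np.array([.5816,-.0513,.107])-t),s["joint_pos"])
E
```

```text
clock: 12.47
tcp_pos: [0.5065, 0.0997, 0.1263]
orientation: [-0.021, 0.494, 0.869, 0.007]
wrist_force: [0.3, 0.2, -2.9]
finger_gap: 0.0237
clock: 12.88
tcp_pos: [0.5703, -0.034, 0.1239]
orientation: [-0.022, 0.495, 0.869, 0.006]
wrist_force: [0.4, 0.6, -3.2]
finger_gap: 0.024
clock: 13.05
tcp_pos: [0.5692, -0.0343, 0.122]
orientation: [-0.024, 0.496, 0.868, 0.006]
wrist_force: [-0.6, -0.3, -3.1]
finger_gap: 0.0234
[ 0.56923292 -0.03427943  0.12203933] [[-0.5077  0.8608 -0.0349]
 [ 0.8602  0.5088  0.034 ]
 [ 0.047  -0.0128 -0.9988]]
[-0.02162761  0.00217891  0.0140116 ] [-0.21459698  0.38945006 -0.11854029  1.10418654  0.0257427   0.8221754 ]
```

```bash
python3 -m inch '[[[-0.007,0.0007,0],0],[[-0.014,0.0014,0],0],[[-0.0216,0.0022,0.004],0],[[-0.0216,0.0022,0.009],0],[[-0.0216,0.0022,0.009],0]]' && python3 -m inch '[[[0,0,0],0],[[0,0,0],0]]'
python3 - <<'E'
from fit import *
c,X,s=snap("wrist","w9");R,t=Rt(s);print(t,R.round(4))
def edge(e,c0,rmin):
    d=e[:,:2]-c0;a=np.arctan2(d[:,1],d[:,0]);rr=np.hypot(*d.T);B=[]
    for k in np.arange(-np.pi,np.pi,.05):
        j=np.where(abs(a-k)<.03)[0]
        if len(j) and rr[j].max()>rmin: B.append(e[j[rr[j].argmax()],:2])
    return np.array(B)
P=X.reshape(-1,3);c0=np.array([.5815,-.050])
r=np.hypot(*(P[:,:2]-c0).T)
rim=P[(r<.043)&(P[:,2]>.052)&(P[:,2]<.0575)];B=edge(rim,c0,.036);print("rim",len(B),np.median(rim[:,2]),circ(B,c0,.04),circ(B,c0))
fl=P[(r<.036)&(P[:,2]>.086)&(P[:,2]<.102)&(r>.015)];zm=np.median(fl[:,2]);fl=fl[abs(fl[:,2]-zm)<.002];B=edge(fl,c0,.024);print("flange",len(B),zm,circ(B,c0,.03),circ(B,c0))
print(np.linalg.lstsq(np.c_[fl[:,:2]-c0,np.ones(len(fl))],fl[:,2],rcond=None)[0])
E
```

```text
clock: 13.47
tcp_pos: [0.5813, -0.0511, 0.1108]
orientation: [-0.024, 0.495, 0.868, 0.006]
wrist_force: [-0.9, 0.8, -2.9]
finger_gap: 0.0238
clock: 13.63
tcp_pos: [0.5807, -0.0506, 0.1104]
orientation: [-0.025, 0.495, 0.868, 0.006]
wrist_force: [-0.9, 0.5, -2.1]
finger_gap: 0.0236
[ 0.58072895 -0.05056216  0.11039745] [[-0.5082  0.8604 -0.0376]
 [ 0.8598  0.5094  0.0348]
 [ 0.0491 -0.0146 -0.9987]]
rim 75 0.05441290774755038 [ 0.58228962 -0.05064316] [ 0.58195767 -0.04995011  0.0393722 ]
flange 68 0.09826398280658641 [ 0.58061676 -0.04948996] [ 0.58023811 -0.04885913  0.02941569]
[-0.01313791 -0.00407404  0.09823027]
```

View pics/w9.png

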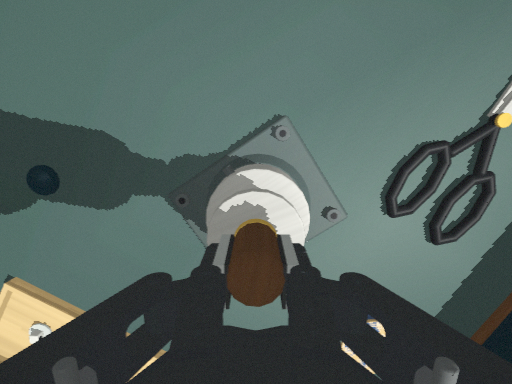

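The picture shows the rim just behind the flange, at about (258,185) and (256,215). The nose needs to shift by (+2.0, -1.0) mm. A small lean of 0.75° has built up from drift, so I'll try taking it out with a quick upward move, which reduced it earlier.

```bash
python3 -m inch '[[[-0.0019,0.0012,-0.035],0],[[-0.0019,0.0012,-0.075],0]]' 
python3 - <<'E'
from fit import *
s=env.get_state();R,t=Rt(s);print(t,R[:,1:].round(4))
E
python3 -m inch '[[[0,0,-0.035],0],[[0,0,-0.07],0]]'
python3 - <<'E'
from fit import *
s=env.get_state();R,t=Rt(s);print(t,R[:,1:].round(4))
E
```

```text
clock: 13.85
tcp_pos: [0.583, -0.0534, 0.1829]
orientation: [-0.029, 0.495, 0.868, 0.005]
wrist_force: [1.4, -1.1, -1.7]
finger_gap: 0.0237
[ 0.58300649 -0.05337309  0.1829462 ] [[ 0.8601 -0.0449]
 [ 0.5097  0.0367]
 [-0.02   -0.9983]]
clock: 14.02
tcp_pos: [0.5856, -0.0556, 0.2546]
orientation: [-0.029, 0.495, 0.868, 0.005]
wrist_force: [1.9, -0.1, -2.9]
finger_gap: 0.024
[ 0.5855546  -0.05558565  0.25455866] [[ 0.8599 -0.0454]
 [ 0.5101  0.0368]
 [-0.0203 -0.9983]]
```

```bash
cat > p.py <<'E'
from fit import *
s=env.get_state();R,t=Rt(s);print(t,R[:,1:].round(4).tolist())
E
python3 -m inch '[[[0,0,-0.01],0],[[0,0,-0.01],0]]' >/dev/null; python3 p.py
python3 -m inch '[[[0,0,0.04],0]]'>/dev/null; python3 p.py
python3 -m inch '[[[0,0,0.03],0],[[0,0,0.04],0],[[0,0,0.042],0],[[0,0,0.042],0]]'>/dev/null; python3 p.py
```

```text
[ 0.58791365 -0.05623505  0.26927384] [[0.8599, -0.0374], [0.5103, 0.0349], [-0.0144, -0.9987]]
[ 0.59079002 -0.05592849  0.23633481] [[0.8601, -0.0231], [0.5101, 0.0314], [-0.0038, -0.9992]]
[ 0.58867486 -0.05424604  0.19315208] [[0.86, -0.0264], [0.5103, 0.0322], [-0.0063, -0.9991]]
```

The trick worked: most of the lean is gone. One more, smaller pulse.

```bash
python3 -m inch '[[[0,0,0.02],0]]'>/dev/null; python3 p.py
python3 -m inch '[[[0,0,0.014],0],[[0,0,0.02],0],[[0,0,0.022],0],[[0,0,0.022],0]]'>/dev/null; python3 p.py
python3 - <<'E'
from h import *
R,t=Rt();print(R.T@(np.array([.5825,-.0515,.112])-t))
E
```

```text
[ 0.59116323 -0.05433595  0.17774359] [[0.86, -0.0184], [0.5103, 0.0303], [-0.0004, -0.9994]]
[ 0.59101083 -0.05375707  0.15629879] [[0.86, -0.0181], [0.5103, 0.0302], [-0.0002, -0.9994]]
[ 0.00472126 -0.00616039  0.04449349]
```

```bash
python3 -m inch '[[[0.001,-0.002,0.01],0],[[0.003,-0.004,0.022],0],[[0.0047,-0.0061,0.034],0],[[0.0047,-0.0061,0.042],0],[[0.0047,-0.0061,0.0445],0]]'
python3 - <<'E'
from fit import *
c,X,s=snap("wrist","w10");R,t=Rt(s);print(t,R.round(4).tolist(),s["clock"])
def edge(e,c0,rmin):
    d=e[:,:2]-c0;a=np.arctan2(d[:,1],d[:,0]);rr=np.hypot(*d.T);B=[]
    for k in np.arange(-np.pi,np.pi,.05):
        j=np.where(abs(a-k)<.03)[0]
        if len(j) and rr[j].max()>rmin: B.append(e[j[rr[j].argmax()],:2])
    return np.array(B)
P=X.reshape(-1,3);c0=np.array([.5822,-.0505])
r=np.hypot(*(P[:,:2]-c0).T)
rim=P[(r<.043)&(P[:,2]>.052)&(P[:,2]<.0575)];B=edge(rim,c0,.036);print("rim",len(B),np.median(rim[:,2]),circ(B,c0,.04),circ(B,c0))
fl=P[(r<.036)&(P[:,2]>t[2]-.018)&(P[:,2]<t[2]-.006)&(r>.015)];zm=np.median(fl[:,2]);fl=fl[abs(fl[:,2]-zm)<.002];B=edge(fl,c0,.024);print("flange",len(B),zm,circ(B,c0,.03),circ(B,c0))
print(np.linalg.lstsq(np.c_[fl[:,:2]-c0,np.ones(len(fl))],fl[:,2],rcond=None)[0])
R,t=Rt();print(t,R.T@np.array([0,0,-1]))
E
```

```text
clock: 15.43
tcp_pos: [0.5817, -0.0513, 0.1108]
orientation: [-0.016, 0.495, 0.869, 0.008]
wrist_force: [-0.1, 0.1, -3.3]
finger_gap: 0.0241
[ 0.58172291 -0.051295    0.11078891] [[-0.5099, 0.86, -0.0198], [0.8595, 0.5102, 0.0306], [0.0364, -0.0014, -0.9993]] 15.4333
rim 75 0.05445080648084932 [ 0.58244995 -0.05060133] [ 0.58197418 -0.04979597  0.03924437]
flange 69 0.09846322277815969 [ 0.58181325 -0.05026111] [ 0.58138764 -0.04958666  0.02936543]
[ 0.00451666 -0.00738041  0.09861079]
[ 0.58200178 -0.05136453  0.11099535] [-0.03620706  0.00124399  0.99934354]
```

Aligned to within 0.5 mm. Now straight down.

```bash
python3 -m inch '[[[-0.0003,0.0002,0.006],0],[[-0.0006,0.0002,0.012],0],[[-0.0007,0.0002,0.017],0],[[-0.0008,0.0002,0.02],0],[[-0.0008,0.0002,0.0205],0]]'; python3 p.py
```

```text
clock: 15.9
tcp_pos: [0.5818, -0.0512, 0.0896]
orientation: [-0.017, 0.495, 0.869, 0.008]
wrist_force: [-0.1, 0.3, -2.5]
finger_gap: 0.024
[ 0.58176089 -0.05123376  0.08964467] [[0.86, -0.0207], [0.5102, 0.0308], [-0.0021, -0.9993]]
```

```bash
python3 -m inch '[[[-0.0003,0.0003,0.0015],0],[[-0.0004,0.0003,0.003],0],[[-0.0005,0.0003,0.0045],0],[[-0.0005,0.0003,0.0055],0],[[-0.0005,0.0003,0.0055],0]]'; python3 p.py
```

```text
clock: 16.32
tcp_pos: [0.5824, -0.0514, 0.0847]
orientation: [-0.016, 0.495, 0.869, 0.008]
wrist_force: [-1.2, 0.4, -0.7]
finger_gap: 0.0235
[ 0.58237063 -0.05142145  0.08469048] [[0.8601, -0.02], [0.5102, 0.0306], [-0.0016, -0.9993]]
```

```bash
python3 -m inch '[[[0,0,0.0015],0],[[-0.0001,0,0.003],0],[[-0.0002,0,0.004],0],[[-0.0002,0,0.004],0]]'; python3 p.py
python3 -m inch '[[[0,0,0.001],0],[[-0.0001,0,0.002],0],[[-0.0001,0,0.003],0],[[-0.0001,0,0.003],0]]'; python3 p.py
```

```text
clock: 16.65
tcp_pos: [0.5824, -0.0514, 0.081]
orientation: [-0.016, 0.495, 0.869, 0.008]
wrist_force: [-2.3, 0.5, 5.2]
finger_gap: 0.0232
[ 0.58240912 -0.05144924  0.08095792] [[0.8601, -0.0197], [0.5102, 0.0306], [-0.0014, -0.9993]]
clock: 16.98
tcp_pos: [0.5825, -0.0515, 0.0783]
orientation: [-0.016, 0.495, 0.869, 0.008]
wrist_force: [-3.6, -0.1, 6.7]
finger_gap: 0.0237
[ 0.58246537 -0.05145533  0.07829592] [[0.86, -0.0194], [0.5103, 0.0304], [-0.0012, -0.9993]]
```

```bash
python3 -m inch '[[[0.0002,-0.0005,0.0007],0],[[0.0002,-0.0005,0.0014],0],[[0.0002,-0.0005,0.002],0],[[0.0002,-0.0005,0.002],0]]'; python3 p.py
python3 -m inch '[[[0,0,0.0005],0],[[0,0,0.001],0],[[0,0,0.001],0]]'; python3 p.py
```

```text
clock: 17.32
tcp_pos: [0.5824, -0.0515, 0.077]
orientation: [-0.015, 0.495, 0.869, 0.009]
wrist_force: [-2.3, 0.7, 7.4]
finger_gap: 0.0235
[ 0.58235317 -0.05145906  0.07699043] [[0.86, -0.0182], [0.5103, 0.0304], [-0.0001, -0.9994]]
clock: 17.57
tcp_pos: [0.5824, -0.0515, 0.0768]
orientation: [-0.015, 0.495, 0.869, 0.009]
wrist_force: [-3.8, 0.8, 7.4]
finger_gap: 0.0239
[ 0.58243999 -0.05148433  0.07680396] [[0.86, -0.0175], [0.5103, 0.0302], [0.0003, -0.9994]]
```

```bash
python3 -m inch '[[[0,0,0.001],0],[[0,0,0.002],0],[[0,0,0.002],0],[[0,0,0.002],0]]'; python3 p.py; python3 - <<'E'
from h import *
import time
s=env.get_state();print(s["tau"],s["ft_torque"])
E
```

```text
clock: 17.9
tcp_pos: [0.5825, -0.0515, 0.0767]
orientation: [-0.014, 0.495, 0.869, 0.009]
wrist_force: [-5.6, 1.1, 14.8]
finger_gap: 0.0236
[ 0.58254171 -0.05153793  0.07668492] [[0.86, -0.0164], [0.5103, 0.0297], [0.0011, -0.9994]]
[ 1.30637814e-01 -4.43760073e+01  2.51172799e+01 -2.55581617e+00
  2.59693712e-01  1.95796299e-02] [0.22540192 1.44674016 0.05836371]
```

```bash
python3 -m inch '[[[0.0003,-0.0006,0.002],0],[[0.0005,-0.0009,0.0028],0],[[0.0005,-0.0009,0.0034],0],[[0.0005,-0.0009,0.0034],0],[[0.0005,-0.0009,0.0034],0]]'; python3 p.py
```

```text
clock: 18.32
tcp_pos: [0.5826, -0.0516, 0.0767]
orientation: [-0.013, 0.495, 0.869, 0.009]
wrist_force: [-6.6, 0.9, 21.5]
finger_gap: 0.0235
[ 0.58256827 -0.05158432  0.07668786] [[0.8599, -0.0127], [0.5104, 0.029], [0.0039, -0.9995]]
```

```bash
python3 - <<'E'
from fit import *
c,X,s=snap("wrist","w11");R,t=Rt(s)
P=X.reshape(-1,3);c0=np.array([.5822,-.0506]);r=np.hypot(*(P[:,:2]-c0).T)
rim=P[(r<.042)&(P[:,2]>.051)&(P[:,2]<.0575)];fl=P[(r<.028)&(r>.016)&(P[:,2]>.060)&(P[:,2]<.070)]
print(len(rim),np.median(rim[:,2]),len(fl),np.median(fl[:,2]))
for q in(rim,fl):print(np.linalg.lstsq(np.c_[q[:,:2]-c0,np.ones(len(q))],q[:,2],rcond=None)[0])
for i in range(4): viewer.read_camera("top")
s=env.get_state();print(s["clock"],s["wrist_force"],s["tcp_pos"])
c=snap("scene","sc2")
E
```

```text
3259 0.05441620197516906 2242 0.06453473502041095
[ 0.00150102 -0.00388191  0.05447968]
[ 0.00141024 -0.00123615  0.06456224]
18.5667 [-5.78996294  0.52551072 21.55207539] [ 0.58255276 -0.05160077  0.07669235]
```

View pics/w11.png

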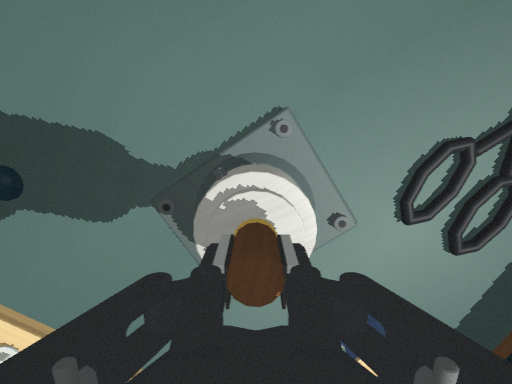

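View pics/sc2.png

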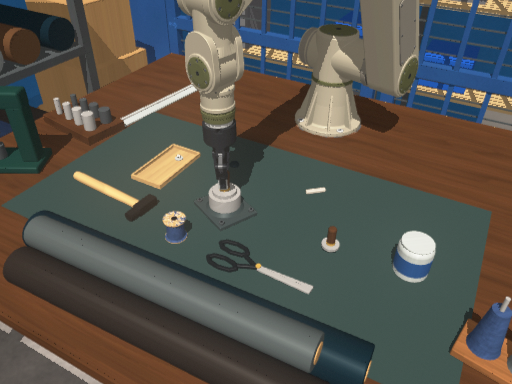

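The flange top (around (256,210) in the wrist view) is 10.1 mm above the rim and parallel to it, so it is home. The push holds steady, and the scene view shows everything else in its place.

```bash
python3 -c "
from workcell import env
env.hand_in();s=env.get_state();print(s['clock'],s['wrist_force'],s['tcp_pos'],s['finger_gap'])"
```

```text
the job is handed in; nothing more can be done
the job is handed in; nothing more can be done
```

The job is handed in at about 18.6 s, with the arm still holding the larger pusher down on the die. I set the larger back in the shell, shank up. Then I took the larger pusher by its grip and pressed it straight down until the flange met the rim.

**Last checks**
- **Back:** before pressing, the disc lay flat with its top 4.2 mm below the rim; the nominal figure is 4 mm.
- **Pusher home:** the flange top measures 10.1 mm above the rim, which is the flange's own thickness, and it lies parallel within about 0.15°. The tool height stayed at 76.7 mm as the push rose, so the pusher did not slip in the grip.
- **Push:** the wrist read 21.5 N upward, so the total push is about 25 N including the pusher's weight. It was steady over 0.25 s at a 120 N grip setting.
- **Bystanders:** the last scene picture shows nothing else disturbed.

**What was less than ideal**
- The last joint reached its range end once, at 3.141 rad. That left the tool tilted about 2.4°; I turned the jaws so the pusher was still gripped upright.
- A sideways force of about 6 N remained at the end.
- I could not read the state after handing in, so the final hold is unchecked. I viewed 10 pictures.

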